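# Tighten the centrifuge rotor cap to its first click and shut the lid

## Robot

A 6-joint arm with a two-finger parallel gripper is mounted at the origin on the work surface. World frame = base frame: x ahead of the robot, y to its left, z up, the work surface at z = 0. Lengths are in m, angles in rad, forces in N, time in s.
With the tool pointing down it reaches from about 0.3 to 0.875 m from the base axis. Payload 6.4 kg.
Tool frame: the origin (TCP) lies on the mounting face of the last link; the fingertips stand 173 mm ahead of it and the grasp point (between the pads) lies 155 mm ahead of it (ctrl.tip_reach is the distance from the TCP to the fingertips, in m); z points along the fingers, y is the line along which they close (so a half turn about z gives the same grasp; the last joint's range is limited). The gripper opens to 85 mm and grips with 20 to 120 N. Pads are 22 mm wide; open, the fingers measure 114 mm over their backs; the gripper's body (76 mm by 85 mm) begins 54 mm behind the grasp point. The pads swing forward as they close: fully open they stand 13 mm farther back than shut.
Start: joints at [1.04, 0.181, 1.607, -0, 1.354, -0.206], TCP at [0.183, 0.545, 0.405] pointing down, gripper open.
Joint ranges: [-2.99, 2.99], [-0.89, 2.07], [0.3, 2.58], [-1.14, 4.28], [0, 2.63], [-3.12, 3.12]. Speed limits (rad/s): [2.57, 2.57, 3.01, 3.14, 3.14, 3.14].

## Interface

Orientations are given as a unit quaternion [w, x, y, z].
In Python, from bench import ctrl gives the robot as it stands.
- The arm moves only by the shell command python3 -m pendant 'ROWS'. ROWS is JSON, a list that holds one entry, the list of rows, each a list of 7 numbers: the opening, from 0 (shut) to 1 (fully open), then the shift along the tool's x, y, z in mm, then the turn, a rotation vector about the tool's x, y, z in rad. A call has 1 to 5 rows; each row is the pose to reach, as a shift and turn from the pose commanded when the call began, along the tool's axes at that moment; what a row does not reach only later rows make up. A row lasts 1/12 s, in which the tool goes at most 41.7 mm and 7.16 degrees, less where a joint would pass 70% of its speed; a pose out of reach is approached as far as the arm can. A call with a gripper value outside its range is refused whole. The fingers move at their own pace and stop on an object; the grip force is fixed at half the most. Time passes only in rows, so rows that repeat a pose let the fingers close. It gives the time, the measured TCP pose, the force, the opening and the grip force at its end, in the units of the state.
- ctrl.get_obs(): the state, without advancing time (a new reading comes with each control period).
- ctrl.camera(name): name is "scene" or "top" or "wrist"; returns the picture (400x640x3 uint8, red, green, blue); there is no depth.
- ctrl.camera_params(name): a dict with "mtx" (3x3 intrinsics, pixels), "world_from_camera" (4x4, takes a point from camera to world coordinates); the wrist camera has in their place "tool_from_camera" (4x4, takes a point from camera to tool coordinates, whose origin is the TCP and whose axes are the flange's). Camera axes: x right, y down, z forward; pixel columns grow to the right and rows downward; lengths in m; the calibration is good to about 2 mm. A picture is of the moment at which its call begins: read the wrist's pose just before it. camera_params takes no time and is no camera call.
- ctrl.hand_in(): hands the job in; it is judged then, once.
Trained networks look in the newest picture that a camera, given by its name, has taken for a name from the list of things; names that differ only in an ending like _2 or _b are one class to them, and where a whole thing is asked for, a point or a joint stands for the part that bears it (a point fixed in the world has none). Each returns a list of dicts, best first, with "confidence" (0 to 1); they miss things now and then, are a little off and sometimes report something else, mostly with a low value. They report only what shows in the picture. A call takes as long as a camera call.
- ctrl.boxes_of(camera, name): "point" ([column, row] as shares, 0 to 1, of the picture: columns of its width, rows of its height, amid what is visible of it).
The state is a dict: "time_s": time; "q": joint angles; "dq": joint speeds; "joint_efforts": joint torques, N m; "eef_pos": TCP position; "eef_rot": TCP orientation; "wrist_force": force on the tool from outside, world axes, zero at the start; "torque": the same for the moment, N m; "opening": opening from 0.0 (shut) to 1.0 (fully open); "grasp_force": force on a finger pad.
Only numpy, scipy, OpenCV 4.12 (cv2) and the standard library are available. Lean on these libraries where they do the work, as an engineer would, in place of code of your own. Each camera call takes 0.05 s, during which the arm holds its last target. There are 200 camera calls.

## Task

Tighten the rotor cap of the open benchtop centrifuge by turning its bar handle clockwise (seen from above), and stop at the first click of its slip clutch: a second click is over-tightened. Then close the centrifuge's lid fully, let go, and leave everything else on the bench where it stands.

Things in the scene. Friction and masses are not known exactly. Their poses are not given: they have to be found in the camera images.
- centrifuge: White centrifuge, fixed, 250 mm (its x) by 275 mm (its y, -150 to +125), rim 140 mm high. Origin on the bench under the axis of its round open chamber (176 mm across); z up. The lid is hinged along x on the +y side. In the chamber lies the locked rotor, 156 mm across, 91 mm above the bench at its edge, 101 mm at its hub; the cap with the bar handle sits on it.
- bar_mid (a point): Middle of the top face of the cap's black bar handle, on the chamber's axis, 132 mm above the bench. x along the bar, z up. The bar is straight, 120 mm long (60 mm either side of the axis), 12 mm wide, 108 to 132 mm above the bench; hub 30 mm across. Clockwise, it first turns the cap against a light drag (0.12 N m) for 0.5 to 1.1 rad, differing each time, until the cap seats.
- bar_end (a point): Middle of one end of the bar handle, on its top face, 60 mm from the axis. Once the cap is seated, resistance climbs within 0.1 rad to about 0.42 N m (9 N at 48 mm from the axis), falls off, and the clutch snaps: the bar jumps ahead about 0.16 rad by itself and resistance is gone. That is the first click. Driving the bar about 0.16 rad past where it then rests gives the second, at a like torque.
- click (a joint): Slip of the clutch (bar handle relative to the cap), rad, growing clockwise. 0: not clicked. Resistance peaks at 0.08, the clutch snaps forward at 0.16 and rests by itself at 0.32 after the first click; beyond 0.48 it snaps on to 0.64, the second click.
- lid (a joint): Lid angle, rad: 0 fully closed, about 1.8 to 2.05 at the start (upright, leaning outward). Its hinge is stiff (0.5 N m): it stays where it is left and must be pushed all the way down.
- lid_hinge (a point): Middle of the lid's hinge line, 105 mm along the centrifuge's +y from the chamber's axis, 142 mm above the bench. Frame turns with the lid: x along the hinge, -y towards the free edge, z out of the outer face (up when closed). The lid is a plate 220 mm along the hinge, 200 mm from hinge to free edge; its inner face holds the hinge line, its outer face lies 14 mm from it.
- lid_edge (a point): Middle of the lid's free edge, on its outer face, 200 mm from the hinge.
- tube_rack: Bystander, to be left alone: blue 110 x 200 x 45 mm tube rack. Origin at the centre of its underside.
- reagent_bottle: Bystander, to be left alone: glass bottle, 68 mm across, 130 mm high. Origin at the centre of its underside.
- beaker: Bystander, to be left alone: glass beaker, 72 mm across, 85 mm high. Origin at the centre of its underside.
- tube50: Bystander, to be left alone: upright capped tube, 29 mm across, 115 mm high. Origin at the centre of its underside.
- tip_box: Bystander, to be left alone: grey box, 120 x 85 x 60 mm. Origin at the centre of its underside.
- pipette: Bystander, to be left alone: pipette lying flat, 250 mm long, 26 mm thick. Origin at the centre of its underside.

How it is judged:
By the outcome, as a careful person would: the job done as asked, in the order asked, and still so for the second after the job is handed in, with the robot touching nothing.
It also fails if it takes over 72 s, if anything falls off the work surface, if the arm or the gripper's body presses on something with over 40 N, if the wrist force passes 120 N, or if a joint passes its speed limit or range.

## Working session

There is one attempt and no reset: what is moved stays moved. The work goes in short steps, Python scripts to look and compute and a shell command to move; the robot and the scene stay as the last step left them, time stands still between calls to the robot, and variables do not carry over. Pictures are saved under pics/ and viewed, at most 10 in all, crops included, and the job is handed in when it is done.

```bash
mkdir -p pics; ls
python3 - <<'E'
from bench import ctrl
import cv2,numpy as np
o=ctrl.get_obs();print({k:np.round(v,3) for k,v in o.items()})
ims=[]
for c in("scene","top"):
    im=ctrl.camera(c);ims.append(im)
    p=ctrl.camera_params(c);print(c,np.round(p['mtx'],1).tolist(),np.round(p['world_from_camera'],3).tolist())
    cv2.imwrite(f'pics/{c}.png',im[:,:,::-1])
    for n in("centrifuge","bar_mid","bar_end","lid_edge","lid_hinge"):
        print(n,[(round(d['confidence'],2),np.round(np.array(d['point'])*[640,400],1).tolist()) for d in ctrl.boxes_of(c,n)])
p=ctrl.camera_params("wrist");print(np.round(p['mtx'],1).tolist(),np.round(p['tool_from_camera'],3).tolist())
E
```

```text
pics
{'time_s': np.float64(0.0), 'q': array([ 1.04 ,  0.182,  1.608,  0.   ,  1.354, -0.206]), 'dq': array([ 0.   , -0.   ,  0.001, -0.002,  0.002, -0.002]), 'joint_efforts': array([-1.0000e-03, -4.4486e+01, -3.5134e+01, -0.0000e+00,  9.0000e-03,
       -0.0000e+00]), 'eef_pos': array([0.183, 0.545, 0.404]), 'eef_rot': array([-0.   ,  0.162,  0.987, -0.001]), 'wrist_force': array([-0.288, -0.797, -0.228]), 'torque': array([-0.021,  0.029,  0.017]), 'grasp_force': np.float64(0.0), 'opening': np.float64(1.001)}
scene [[482.8, 0.0, 318.8], [0.0, 482.8, 197.1], [0.0, 0.0, 1.0]] [[-0.674, 0.564, -0.477, 1.127], [0.738, 0.527, -0.421, 0.47], [0.014, -0.636, -0.771, 1.015], [0.0, 0.0, 0.0, 1.0]]
centrifuge [(0.46, [403.3, 200.8])]
bar_mid [(0.67, [348.5, 196.3])]
bar_end [(0.55, [345.2, 198.4])]
lid_edge [(0.58, [406.4, 198.6])]
lid_hinge [(0.69, [406.1, 203.6]), (0.2, [446.2, 292.4])]
top [[366.3, 0.0, 319.4], [0.0, 366.3, 196.1], [0.0, 0.0, 1.0]] [[-0.073, -0.971, 0.226, 0.355], [-0.997, 0.071, -0.017, -0.019], [0.0, -0.226, -0.974, 1.081], [0.0, 0.0, 0.0, 1.0]]
centrifuge [(0.65, [275.6, 218.6]), (0.18, [222.9, 212.2])]
bar_mid []
bar_end [(0.51, [295.3, 218.9])]
lid_edge [(0.58, [223.9, 213.3])]
lid_hinge [(0.73, [221.9, 216.6])]
[[359.1, 0.0, 317.9], [0.0, 359.1, 197.5], [0.0, 0.0, 1.0]] [[-0.0, -0.95, -0.313, 0.081], [1.0, -0.0, 0.001, -0.001], [-0.001, -0.313, 0.95, 0.033], [0.0, 0.0, 0.0, 1.0]]
```

View pics/scene.png

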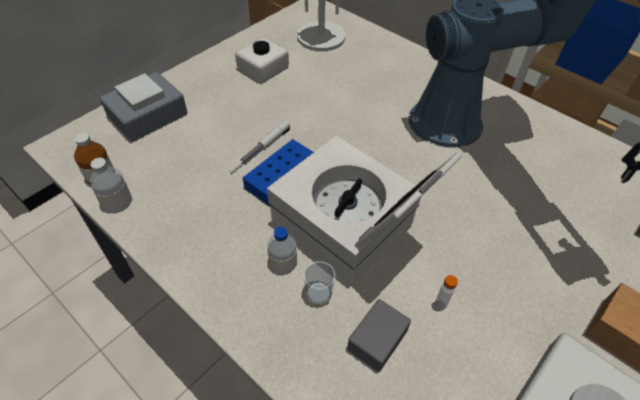

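View pics/top.png

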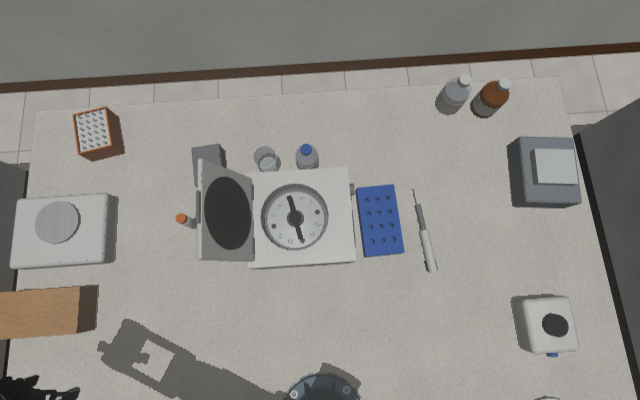

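The scene view shows the centrifuge with its bar around (348,200) and the lid at (410,200). The top view has the rotor hub around (295,218) and the bar from about (290,194) to (301,242). The lid lies on the +y (image-left) side, leaning outward.

```bash
cat > h.py <<'E'
import numpy as np,cv2
from bench import ctrl
from scipy.spatial.transform import Rotation as R
def rot(o): q=np.array(o['eef_rot']);return R.from_quat(q[[1,2,3,0]]).as_matrix()
def pose(cam,o=None):
    p=ctrl.camera_params(cam);K=np.array(p['mtx'])
    if cam=='wrist':
        T=np.eye(4);T[:3,:3]=rot(o);T[:3,3]=o['eef_pos'];T=T@np.array(p['tool_from_camera'])
    else:T=np.array(p['world_from_camera'])
    return K,T
def ray(KT,uv):
    K,T=KT;d=T[:3,:3]@np.linalg.inv(K)@np.array([*uv,1.]);return T[:3,3],d/np.linalg.norm(d)
def atz(KT,uv,z): c,d=ray(KT,uv);return c+d*(z-c[2])/d[2]
def proj(KT,X):
    K,T=KT;P=np.linalg.inv(T)@np.r_[X,1];p=K@P[:3];return p[:2]/p[2]
def tri(a):
    A=0;b=0
    for KT,uv in a:
        c,d=ray(KT,uv);M=np.eye(3)-np.outer(d,d);A=A+M;b=b+M@c
    X=np.linalg.solve(A,b);return X,[np.round(np.linalg.norm((np.eye(3)-np.outer(ray(k,u)[1],ray(k,u)[1]))@(X-k[1][:3,3])),4) for k,u in a]
def bar(im,box,th=60):
    x0,y0,x1,y1=box;m=(im.max(2)<th).astype(np.uint8);w=np.zeros_like(m);w[y0:y1,x0:x1]=m[y0:y1,x0:x1]
    n,l,s,c=cv2.connectedComponentsWithStats(w);i=1+s[1:,4].argmax()
    (c0,sz,a)=cv2.minAreaRect(np.argwhere(l==i)[:,::-1].astype(np.float32))
    return c[i],cv2.boxPoints((c0,sz,a)),s[i]
E
python3 - <<'E'
from h import *
s=cv2.imread('pics/scene.png');t=cv2.imread('pics/top.png')
S=pose('scene');T=pose('top')
for im,b,P in((s,(325,170,380,225),S),(t,(268,190,322,246),T)):
    c,bx,st=bar(im,b);print(c.round(1),bx.round(1).tolist(),st,[atz(P,v,.132).round(3).tolist() for v in bx],atz(P,c,.132).round(3))
cs,_,_=bar(s,(325,170,380,225));ct,_,_=bar(t,(268,190,322,246))
print(tri([(S,cs),(T,ct)]))
for z,uv in((.14,(350,167)),(.14,(355,261)),(.14,(250,267))):print(atz(T,uv,z).round(3))
cv2.imwrite('pics/tc.png',np.vstack([cv2.resize(t[150:290,180:370],None,fx=4,fy=4)]))
E
```

```text
[348.1 198.1] [[333.1000061035156, 215.1999969482422], [351.79998779296875, 174.6999969482422], [366.0, 181.1999969482422], [347.29998779296875, 221.6999969482422]] [335 178  28  40 377] [[0.598, 0.049, 0.132], [0.472, -0.0, 0.132], [0.465, 0.039, 0.132], [0.59, 0.085, 0.132]] [0.536 0.041 0.132]
[298.5 220.5] [[299.0, 220.0], [299.0, 220.0], [298.0, 221.0], [298.0, 221.0]] [298 220   2   2   2] [[0.515, 0.023, 0.132], [0.515, 0.023, 0.132], [0.512, 0.025, 0.132], [0.512, 0.025, 0.132]] [0.513 0.024 0.132]
(array([0.5173592 , 0.02639172, 0.10367769]), [np.float64(0.0013), np.float64(0.0013)])
[ 0.647 -0.123  0.14 ]
[ 0.398 -0.113  0.14 ]
[0.403 0.153 0.14 ]
```

View pics/tc.png

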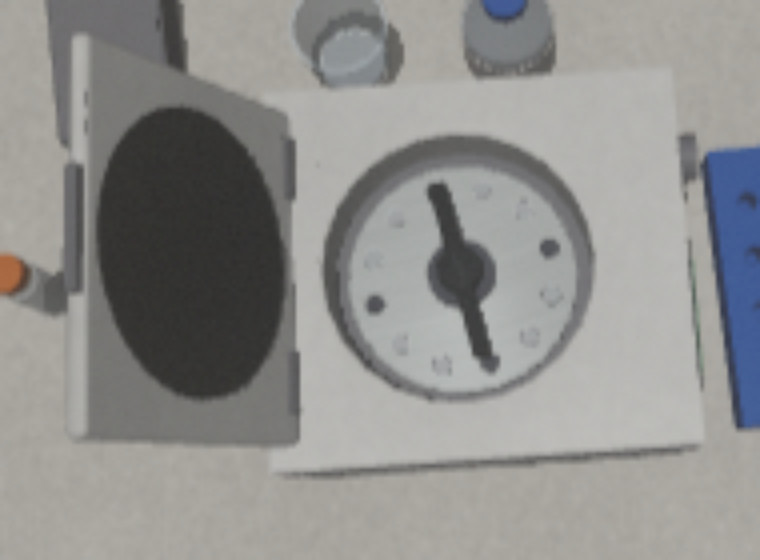

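```bash
cat >> h.py <<'E'
def goto(P,yaw=None,o=None):
    "tool-frame shift mm and turn about tool z to reach TCP P with tool y at world angle yaw"
    o=o or ctrl.get_obs();M=rot(o);d=M.T@(np.array(P)-o['eef_pos'])*1000
    cur=np.arctan2(M[1,1],M[0,1]);w=0 if yaw is None else -((yaw-cur+np.pi)%(2*np.pi)-np.pi)
    print('shift',d.round(0).tolist(),'turn z',round(w,3),'cur yaw',round(cur,3),'tilt',M[2].round(3))
E
python3 - <<'E'
from h import *
T=pose('top')
a=atz(T,(180+437/4,150+188/4),.132);b=atz(T,(180+490/4,150+368/4),.132);print(a,b,np.linalg.norm(a-b),(a+b)/2,np.arctan2(*(a-b)[[1,0]]))
f=atz(T,(180+703/4,150+443/4),.14);g=atz(T,(180+272/4,150+474/4),.14);print(f,g,g-f,np.arctan2(*(g-f)[[1,0]]))
S=pose('scene');print(tri([(S,(348,200)),(T,((180+463/4),(150+275/4)))]))
o=ctrl.get_obs();print(goto(o['eef_pos']+np.array([0,0,.19])));goto([.46,.035,.594],0.25)
E
```

```text
[0.57815201 0.04472571 0.132     ] [0.45654405 0.01705066 0.132     ] 0.12471730306904433 [0.51734803 0.03088819 0.132     ] 0.22376493113136667
[ 0.39860187 -0.11478822  0.14      ] [0.39917772 0.15787777 0.14      ] [0.00057584 0.27266599 0.        ] 1.568684434817325
(array([0.5229407 , 0.03231671, 0.10607966]), [np.float64(0.0001), np.float64(0.0001)])
shift [0.0, 0.0, -190.0] turn z 0 cur yaw 1.246 tilt [ 0.  0. -1.]
None
shift [-425.0, -395.0, -189.0] turn z 0.996 cur yaw 1.246 tilt [ 0.  0. -1.]
```

```bash
python3 -m pendant '[[[0,0,0,-40,0,0,0],[0,0,0,-80,0,0,0],[0,0,0,-120,0,0,0],[0,0,0,-160,0,0,0],[0,0,0,-190,0,0,0]]]'
python3 -m pendant '[[[0,-32,-24,0,0,0,0],[0,-64,-48,0,0,0,0],[0,-95,-73,0,0,0,0],[0,-127,-97,0,0,0,0],[0,-159,-121,0,0,0,0]]]'
```

```text
time_s: 1.02
eef_pos: [0.1832, 0.5446, 0.5989]
eef_rot: [0.001, 0.162, 0.987, 0.002]
wrist_force: [-0.0, 1.5, -0.3]
opening: 0.3
grasp_force: 0.0
time_s: 1.43
eef_pos: [0.2958, 0.3779, 0.5949]
eef_rot: [0.0, 0.161, 0.987, 0.0]
wrist_force: [0.9, -0.4, 0.3]
opening: -0.001
grasp_force: 0.0
```

```bash
python3 -m pendant '[[[0,-32,-24,0,0,0,0],[0,-64,-48,0,0,0,0],[0,-95,-73,0,0,0,0],[0,-127,-97,0,0,0,0],[0,-159,-121,0,0,0,0]]]'
python3 -m pendant '[[[0,-32,-24,0,0,0,0],[0,-64,-48,0,0,0,0],[0,-95,-73,0,0,0,0],[0,-127,-97,0,0,0,0],[0,-159,-121,0,0,0,0]]]'
python3 -m pendant '[[[0,0,0,0,0,0,0.1],[0,0,0,0,0,0,0.2],[0,0,0,0,0,0,0.3],[0,0,0,0,0,0,0.4],[0,0,0,0,0,0,0.5]]]'
python3 -m pendant '[[[0,0,0,0,0,0,0.1],[0,0,0,0,0,0,0.2],[0,0,0,0,0,0,0.3],[0,0,0,0,0,0,0.4],[0,0,0,0,0,0,0.5]]]'
python3 - <<'E'
from h import *
o=ctrl.get_obs();im=ctrl.camera('wrist');cv2.imwrite('pics/w1.png',im[:,:,::-1]);W=pose('wrist',o);print(o['eef_pos'],rot(o).round(3),o['q'].round(2))
print(proj(W,[.518,.031,.132]),proj(W,[.576,.044,.132]))
E
```

```text
time_s: 1.85
eef_pos: [0.408, 0.2123, 0.5951]
eef_rot: [0.0, 0.162, 0.987, 0.0]
wrist_force: [1.2, 0.7, 0.1]
opening: -0.003
grasp_force: 0.0
time_s: 2.27
eef_pos: [0.5203, 0.0468, 0.595]
eef_rot: [0.0, 0.162, 0.987, 0.0]
wrist_force: [0.9, 1.8, 1.0]
opening: -0.003
grasp_force: 0.0
time_s: 2.68
eef_pos: [0.5198, 0.0485, 0.5946]
eef_rot: [-0.0, 0.403, 0.915, -0.0]
wrist_force: [-0.5, 0.3, -0.1]
opening: 0.003
grasp_force: 0.0
time_s: 3.1
eef_pos: [0.5197, 0.0487, 0.5947]
eef_rot: [0.0, 0.617, 0.787, 0.0]
wrist_force: [-0.3, 0.8, -0.3]
opening: -0.002
grasp_force: 0.0
[0.51965379 0.04871365 0.59472605] [[-0.239  0.971  0.   ]
 [ 0.971  0.239 -0.   ]
 [-0.     0.    -1.   ]] [-0.13 -0.03  1.46 -0.    1.71 -0.38]
[313.84768757 162.505093  ] [362.46912083 163.47012976]
```

View pics/w1.png

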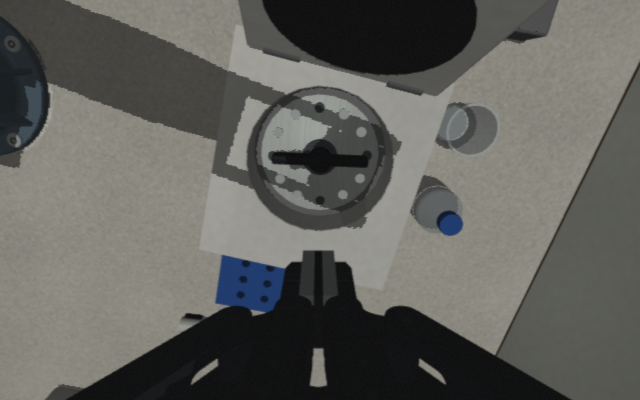

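The wrist view shows the bar from about (271,158) to (370,161), with its hub at (320,157). The lid is at the top and the rack at the bottom, under the fingers.

Run:
```python
from h import *
o=ctrl.get_obs();W=pose('wrist',o);T=pose('top');S=pose('scene')
a=atz(W,(370,161),.132);b=atz(W,(271,157.5),.132);print(a,b,np.linalg.norm(a-b),(a+b)/2,np.arctan2(*(a-b)[[1,0]]))
c=(320.5,158)
print(tri([(W,c),(T,(295.9,219.5))]),tri([(W,c),(T,(295.9,219.5)),(S,(348,200))]))
# lid edge corners + hinge in top view: lid angle from edge height (wrist: corners)
for th in (1.8,1.9,2.0,2.05):
    y=.031+.105-.2*np.cos(th);z=.142+.2*np.sin(th)
    print(th,round(y,3),round(z,3),[proj(T,[x,y,z]).round(0).tolist() for x in(.408,.628)],[proj(S,[x,y,z]).round(0).tolist() for x in(.408,.628)])
```

```text
[0.58404267 0.04879335 0.132     ] [0.46579216 0.02493264 0.132     ] 0.1206338132465831 [0.52491741 0.03686299 0.132     ] 0.1991074455215445
(array([0.52466357, 0.03173692, 0.09524102]), [np.float64(0.0021), np.float64(0.0021)]) (array([0.52328038, 0.03243851, 0.10560483]), [np.float64(0.0027), np.float64(0.0023), np.float64(0.0006)])
1.8 0.181 0.337 [[217.0, 262.0], [216.0, 157.0]] [[447.0, 136.0], [381.0, 196.0]]
1.9 0.201 0.331 [[209.0, 262.0], [208.0, 159.0]] [[454.0, 142.0], [389.0, 204.0]]
2.0 0.219 0.324 [[201.0, 263.0], [201.0, 161.0]] [[461.0, 149.0], [397.0, 212.0]]
2.05 0.228 0.319 [[197.0, 264.0], [197.0, 161.0]] [[464.0, 153.0], [400.0, 216.0]]
```

Run:
```python
from h import *
goto([.565,.068,.36],.2);goto([.565,.068,.286],.2)
```

```text
shift [8.0, 49.0, 235.0] turn z 0.035 cur yaw 0.235 tilt [-0. -0. -1.]
shift [8.0, 49.0, 309.0] turn z 0.035 cur yaw 0.235 tilt [-0. -0. -1.]
```

```bash
python3 -m pendant '[[[0,2,12,32,0,0,0],[0,4,24,64,0,0,0],[0,6,36,96,0,0,0],[0,8,49,128,0,0,0.02],[0,8,49,160,0,0,0.035]]]'
python3 -m pendant '[[[0,0,0,38,0,0,0],[0,0,0,75,0,0,0],[0,0,0,75,0,0,0],[0,0,0,75,0,0,0]]]'
python3 - <<'E'
from h import *
o=ctrl.get_obs();im=ctrl.camera('wrist');cv2.imwrite('pics/w2.png',im[:,:,::-1]);W=pose('wrist',o);print(o['eef_pos'],rot(o).round(3))
print(proj(W,[.524,.035,.132]),proj(W,[.583,.047,.132]),proj(W,[.465,.023,.132]))
E
```

```text
time_s: 3.57
eef_pos: [0.5663, 0.0689, 0.4333]
eef_rot: [0.0, 0.628, 0.778, 0.001]
wrist_force: [0.6, -0.2, -1.0]
opening: 0.001
grasp_force: 0.0
time_s: 3.9
eef_pos: [0.5647, 0.0685, 0.3582]
eef_rot: [-0.002, 0.628, 0.778, -0.001]
wrist_force: [0.1, 0.0, 2.0]
opening: -0.0
grasp_force: 0.0
[0.56466363 0.06845294 0.35819538] [[-0.211  0.978 -0.005]
 [ 0.978  0.211  0.   ]
 [ 0.001 -0.005 -1.   ]]
[243.62777771 261.26071298] [343.54542087 262.49945171] [143.72889626 260.02220685]
```

View pics/w2.png

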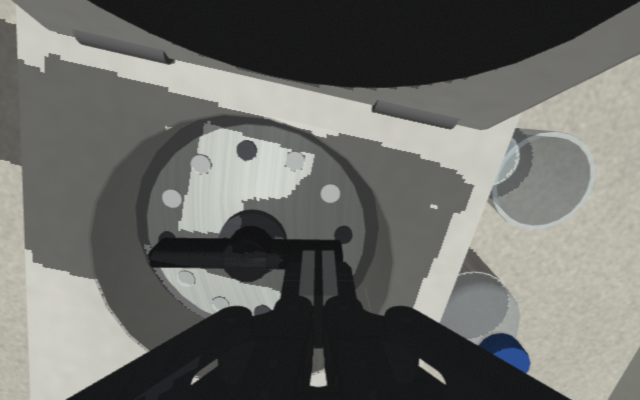

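The close view shows the bar running from about (152,255) to (342,250), with its hub at (252,245). This is 3 mm from prediction, which is fine for pushing. I'm going down on the bar's +y side at the far end.

```bash
cat > f.py <<'E'
from h import *
o=ctrl.get_obs();M=rot(o);F=np.array(o['wrist_force']);print('Ftool',(M.T@F).round(1),'T',(M.T@np.array(o['torque'])).round(2),'pos',np.round(o['eef_pos'],4),'yaw',round(np.arctan2(M[1,1],M[0,1]),3),'t',round(o['time_s'],2),'q6',round(o['q'][5],2))
E
python3 -m pendant '[[[0,2,3,30,0,0,0],[0,2,3,55,0,0,0],[0,2,3,72,0,0,0],[0,2,3,72,0,0,0],[0,2,3,72,0,0,0]]]'; python3 f.py
python3 -m pendant '[[[0,-3,0,0,0,0,0],[0,-5,0,0,0,0,0],[0,-7,0,0,0,0,0],[0,-7,0,0,0,0,0]]]'; python3 f.py
```

```text
time_s: 4.37
eef_pos: [0.5688, 0.0709, 0.2901]
eef_rot: [0.001, 0.629, 0.778, 0.001]
wrist_force: [0.8, -0.1, 0.2]
opening: 0.005
grasp_force: 0.0
Ftool [-0.2  0.7 -0.1] T [-0.03  0.01 -0.07] pos [0.5688 0.0709 0.2901] yaw 0.211 t 4.37 q6 -0.29
time_s: 4.7
eef_pos: [0.5699, 0.0636, 0.2892]
eef_rot: [0.001, 0.629, 0.778, 0.001]
wrist_force: [-0.5, -1.0, -0.3]
opening: 0.002
grasp_force: 0.0
Ftool [-0.9 -0.7  0.3] T [ 0.02 -0.02  0.  ] pos [0.5699 0.0636 0.2892] yaw 0.211 t 4.7 q6 -0.31
```

```bash
python3 -m pendant '[[[0,-2.4,0.8,0.5,0,0,0.05],[0,-4.9,1.5,1,0,0,0.1],[0,-7.4,2,1.5,0,0,0.15],[0,-9.9,2.4,2,0,0,0.2],[0,-9.9,2.4,2,0,0,0.2]]]' >/dev/null; python3 f.py
python3 -m pendant '[[[0,-2.4,0.8,0,0,0,0.05],[0,-4.9,1.5,0,0,0,0.1],[0,-4.9,1.5,0,0,0,0.1]]]'>/dev/null; python3 f.py
```

```text
Ftool [ 1.6  0.3 -0.9] T [-0.08  0.33 -0.04] pos [0.5741 0.0549 0.2864] yaw 0.009 t 5.12 q6 -0.12
Ftool [2.6 1.  0.1] T [-0.24  0.35 -0.01] pos [0.5756 0.0501 0.2864] yaw -0.089 t 5.37 q6 -0.03
```

```bash
for i in 1; do python3 -m pendant '[[[0,-2.4,0.8,0,0,0,0.05],[0,-4.9,1.5,0,0,0,0.1],[0,-4.9,1.5,0,0,0,0.1]]]'>/dev/null; python3 f.py; done
python3 -m pendant '[[[0,-2.4,0.8,0,0,0,0.05],[0,-2.4,0.8,0,0,0,0.05]]]'>/dev/null; python3 f.py
python3 -m pendant '[[[0,-2.4,0.8,0,0,0,0.05],[0,-2.4,0.8,0,0,0,0.05]]]'>/dev/null; python3 f.py
```

```text
Ftool [ 2.   1.3 -0.6] T [-0.19  0.35 -0.01] pos [0.5766 0.045  0.2862] yaw -0.188 t 5.62 q6 0.06
Ftool [ 2.   1.2 -0.4] T [-0.19  0.36 -0.01] pos [0.5768 0.0426 0.286 ] yaw -0.238 t 5.78 q6 0.11
Ftool [ 1.8  2.1 -1.2] T [-0.14  0.37 -0.05] pos [0.577  0.04   0.2859] yaw -0.288 t 5.95 q6 0.15
```

```bash
python3 -m pendant '[[[0,-2.4,0.8,0,0,0,0.05],[0,-2.4,0.8,0,0,0,0.05]]]'>/dev/null; python3 f.py
python3 -m pendant '[[[0,-2.4,0.8,0,0,0,0.05],[0,-2.4,0.8,0,0,0,0.05]]]'>/dev/null; python3 f.py
python3 -m pendant '[[[0,-2.4,0.8,0,0,0,0.05],[0,-2.4,0.8,0,0,0,0.05]]]'>/dev/null; python3 f.py
```

```text
Ftool [ 0.5  1.4 -1.8] T [-0.19  0.36 -0.05] pos [0.577  0.0375 0.2859] yaw -0.337 t 6.12 q6 0.2
Ftool [ 1.5  1.5 -1.6] T [-0.26  0.34 -0.05] pos [0.577  0.0349 0.2858] yaw -0.387 t 6.28 q6 0.24
Ftool [ 2.8  1.  -0.7] T [-0.2   0.35 -0.05] pos [0.5768 0.0324 0.2858] yaw -0.437 t 6.45 q6 0.29
```

```bash
for i in a; do python3 -m pendant '[[[0,-2.4,0.8,0,0,0,0.05],[0,-2.4,0.8,0,0,0,0.05]]]'>/dev/null; python3 f.py
python3 -m pendant '[[[0,-2.4,0.8,0,0,0,0.05],[0,-2.4,0.8,0,0,0,0.05]]]'>/dev/null; python3 f.py
python3 -m pendant '[[[0,-2.4,0.8,0,0,0,0.05],[0,-2.4,0.8,0,0,0,0.05]]]'>/dev/null; python3 f.py; done
```

```text
Ftool [ 1.2  1.5 -0.2] T [-0.22  0.36 -0.08] pos [0.5765 0.0299 0.2857] yaw -0.487 t 6.62 q6 0.33
Ftool [ 2.2  1.5 -0.7] T [-0.2   0.28 -0.07] pos [0.576  0.0274 0.2857] yaw -0.537 t 6.78 q6 0.38
Ftool [ 1.8  1.9 -1.7] T [-0.15  0.35 -0.03] pos [0.5755 0.0249 0.2857] yaw -0.587 t 6.95 q6 0.42
```

```bash
python3 -m pendant '[[[0,-2.4,0.8,0,0,0,0.05],[0,-2.4,0.8,0,0,0,0.05]]]'>/dev/null; python3 f.py
python3 -m pendant '[[[0,-2.4,0.8,0,0,0,0.05],[0,-2.4,0.8,0,0,0,0.05]]]'>/dev/null; python3 f.py
python3 -m pendant '[[[0,-2.4,0.8,0,0,0,0.05],[0,-2.4,0.8,0,0,0,0.05]]]'>/dev/null; python3 f.py
```

```text
Ftool [ 2.7  1.8 -0.6] T [-0.24  0.39 -0.  ] pos [0.5748 0.0225 0.2857] yaw -0.637 t 7.12 q6 0.47
Ftool [ 2.4  0.8 -0.2] T [-0.26  0.32  0.  ] pos [0.574  0.0201 0.2857] yaw -0.687 t 7.28 q6 0.52
Ftool [ 2.6  1.7 -1. ] T [-0.26  0.4  -0.07] pos [0.5731 0.0177 0.2857] yaw -0.737 t 7.45 q6 0.56
```

```bash
python3 -m pendant '[[[0,-2.4,0.8,0,0,0,0.05],[0,-2.4,0.8,0,0,0,0.05]]]'>/dev/null; python3 f.py
python3 -m pendant '[[[0,-2.4,0.8,0,0,0,0.05],[0,-2.4,0.8,0,0,0,0.05]]]'>/dev/null; python3 f.py
python3 -m pendant '[[[0,-2.4,0.8,0,0,0,0.05],[0,-2.4,0.8,0,0,0,0.05]]]'>/dev/null; python3 f.py
```

```text
Ftool [ 2.4  2.5 -0.6] T [-0.29  0.41 -0.02] pos [0.572  0.0154 0.2857] yaw -0.787 t 7.62 q6 0.61
Ftool [ 2.5  1.9 -0.3] T [-0.23  0.34 -0.04] pos [0.5709 0.0131 0.2857] yaw -0.837 t 7.78 q6 0.65
Ftool [ 2.6  1.5 -1. ] T [-0.27  0.37 -0.05] pos [0.5697 0.0109 0.2857] yaw -0.887 t 7.95 q6 0.7
```

```bash
python3 -m pendant '[[[0,-2.4,0.8,0,0,0,0.05],[0,-2.4,0.8,0,0,0,0.05]]]'>/dev/null; python3 f.py
python3 -m pendant '[[[0,-2.4,0.8,0,0,0,0.05],[0,-2.4,0.8,0,0,0,0.05]]]'>/dev/null; python3 f.py
python3 -m pendant '[[[0,-2.4,0.8,0,0,0,0.05],[0,-2.4,0.8,0,0,0,0.05]]]'>/dev/null; python3 f.py
```

```text
Ftool [ 3.5  2.4 -0.9] T [-0.13  0.58 -0.07] pos [0.5684 0.0089 0.2857] yaw -0.937 t 8.12 q6 0.74
Ftool [6.8 0.8 0.8] T [-0.11  1.2  -0.03] pos [0.5673 0.0072 0.2859] yaw -0.987 t 8.28 q6 0.79
Ftool [7.4 1.  1.2] T [-0.15  1.21 -0.04] pos [0.5659 0.0052 0.2859] yaw -1.037 t 8.45 q6 0.84
```

Seated; now near the peak. Small single steps from here.

```bash
python3 -m pendant '[[[0,-1.5,0.5,0,0,0,0.03],[0,-1.5,0.5,0,0,0,0.03]]]'>/dev/null; python3 f.py
python3 -m pendant '[[[0,-1.5,0.5,0,0,0,0.03],[0,-1.5,0.5,0,0,0,0.03]]]'>/dev/null; python3 f.py
```

```text
Ftool [ 0.1  0.2 -0.4] T [ 0.04  0.04 -0.03] pos [0.5642 0.0038 0.2856] yaw -1.066 t 8.62 q6 0.86
Ftool [-0.1  0.4 -1. ] T [-0.04 -0.04 -0.01] pos [0.5624 0.0025 0.2851] yaw -1.097 t 8.78 q6 0.89
```

First click: torque rose to about 0.42 N m, then dropped to zero. Backing off, rising and checking with the wrist camera.

```bash
python3 -m pendant '[[[0,5,0,0,0,0,0],[0,8,0,-20,0,0,0],[0,8,0,-60,0,0,0],[0,8,0,-100,0,0,0],[0,8,0,-140,0,0,0]]]'>/dev/null
python3 -m pendant '[[[0,0,0,-40,0,0,-0.1],[0,0,0,-80,0,0,-0.2],[0,0,0,-120,0,0,-0.3],[0,0,0,-160,0,0,-0.4],[0,0,0,-160,0,0,-0.5]]]'>/dev/null
python3 -m pendant '[[[0,0,0,0,0,0,-0.12],[0,0,0,0,0,0,-0.24],[0,0,0,0,0,0,-0.36],[0,0,0,0,0,0,-0.48],[0,0,0,0,0,0,-0.6]]]'>/dev/null;python3 f.py
python3 - <<'E'
from h import *
o=ctrl.get_obs();im=ctrl.camera('wrist');cv2.imwrite('pics/w3.png',im[:,:,::-1]);W=pose('wrist',o)
for a in(-.8,-.9,-1.0,-1.1,-1.2,-1.3,-1.4):print(a,proj(W,[.525+.06*np.cos(a),.036+.06*np.sin(a),.132]).round(0))
goto([.52,.285,.586],0)
E
```

```text
Ftool [-0.2  0.5 -0.8] T [-0.01  0.02 -0.  ] pos [0.5704 0.0063 0.5854] yaw 0.01 t 10.03 q6 -0.21
-0.8 [316. 161.]
-0.9 [312. 165.]
-1.0 [308. 167.]
-1.1 [304. 170.]
-1.2 [299. 172.]
-1.3 [294. 173.]
-1.4 [290. 174.]
shift [279.0, -46.0, -1.0] turn z 0.016 cur yaw 0.016 tilt [ 0.    -0.001 -1.   ]
```

View pics/w3.png

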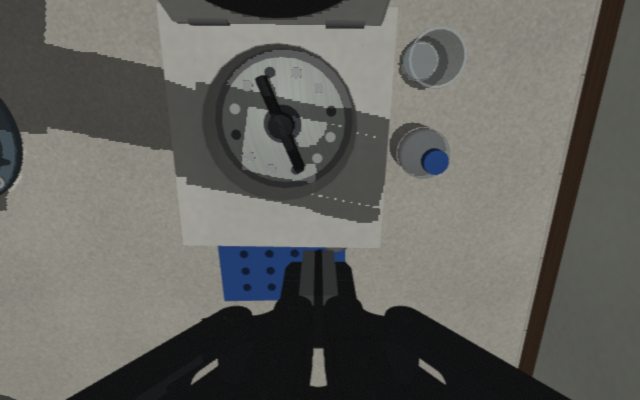

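The bar now runs from (262,78) to (298,170), at about -1.2 rad. It jumped ahead of where the finger stopped, which matches one click. Now going over and behind the lid.

```bash
python3 -m pendant '[[[0,38,-6,0,0,0,0],[0,76,-12,0,0,0,0],[0,114,-18,0,0,0,0],[0,152,-23,0,0,0,0],[0,190,-23,0,0,0,0]]]'>/dev/null
python3 -m pendant '[[[0,38,-10,0,0,0,0],[0,76,-20,0,0,0,0],[0,90,-23,0,0,0,0],[0,90,-23,0,0,0,0]]]'>/dev/null;python3 f.py
python3 - <<'E'
from h import *
o=ctrl.get_obs();im=ctrl.camera('wrist');cv2.imwrite('pics/w4.png',im[:,:,::-1]);W=pose('wrist',o)
for th in (1.8,1.9,2.0,2.05):
    y=.036+.105-.2*np.cos(th)+.014*np.sin(th);z=.142+.2*np.sin(th)+.014*np.cos(th);print(th,round(y,3),round(z,3),proj(W,[.413,y,z]).round(0),proj(W,[.633,y,z]).round(0))
im=ctrl.camera('scene');cv2.imwrite('pics/s2.png',im[60:300,280:600,::-1].repeat(2,0).repeat(2,1))
E
```

```text
Ftool [-0.2 -0.5 -0.4] T [ 0.    0.06 -0.01] pos [0.5227 0.2894 0.5854] yaw 0.005 t 10.83 q6 0.3
1.8 0.2 0.334 [168. 324.] [471. 325.]
1.9 0.219 0.327 [168. 296.] [470. 297.]
2.0 0.237 0.318 [170. 268.] [469. 269.]
2.05 0.246 0.313 [171. 254.] [468. 255.]
```

View pics/w4.png

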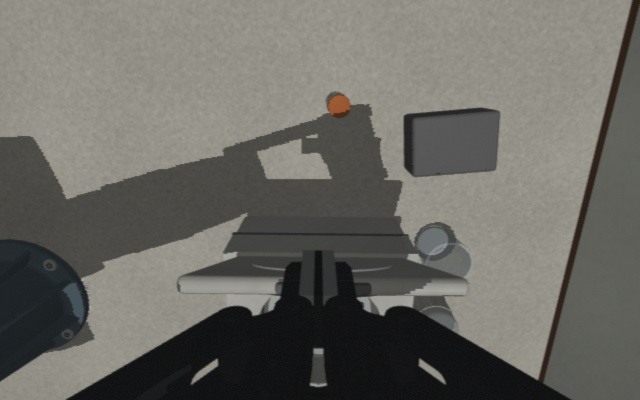

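View pics/s2.png

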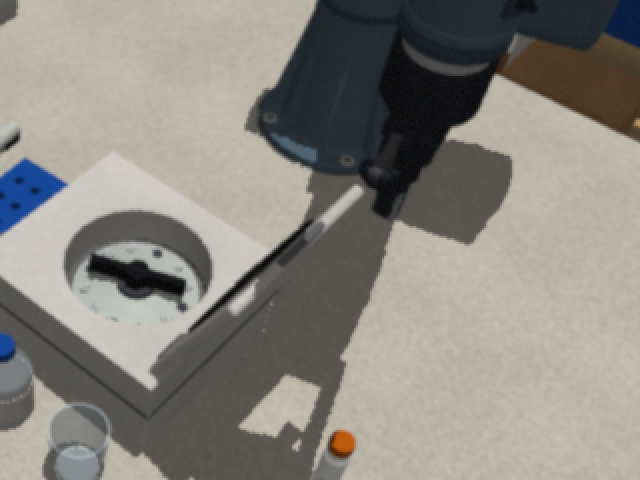

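The wrist view shows the lid's white free edge across row about 276 to 285, and the fingers hang clear behind it. Lid angle is about 1.97 rad with its outer edge near y=0.232, z=0.32. The scene crop agrees. Going down behind the edge and pushing.

```bash
python3 -m pendant '[[[0,0,0,35,0,0,0],[0,0,0,70,0,0,0],[0,0,0,105,0,0,0],[0,0,0,117,0,0,0],[0,0,0,117,0,0,0]]]'>/dev/null;python3 f.py
python3 -m pendant '[[[0,-15,0,0,0,0,0],[0,-30,0,0,0,0,0],[0,-42,0,0,0,0,0],[0,-51,0,0,0,0,0],[0,-60,0,0,0,0,0]]]'>/dev/null;python3 f.py
python3 -m pendant '[[[0,-8,0,0,0,0,0],[0,-16,0,0,0,0,0],[0,-24,0,0,0,0,0],[0,-32,0,0,0,0,0],[0,-40,0,0,0,0,0]]]'>/dev/null;python3 f.py
```

```text
Ftool [-0.4 -0.1 -1. ] T [-0.03 -0.    0.05] pos [0.5239 0.2844 0.4646] yaw -0.001 t 11.35 q6 0.3
Ftool [ 5.3  0.8 -3.9] T [0.01 0.64 0.01] pos [0.5245 0.2253 0.4716] yaw 0.0 t 11.77 q6 0.2
Ftool [  8.9  -9.9 -28.8] T [1.44 0.89 0.1 ] pos [0.5239 0.1865 0.4732] yaw 0.002 t 12.18 q6 0.13
```

Upward force of 29 N: the edge is riding against the wider knuckles. Easing off and raising for less overlap.

```bash
python3 -m pendant '[[[0,3,0,-8,0,0,0],[0,4,0,-16,0,0,0],[0,4,0,-20,0,0,0],[0,4,0,-20,0,0,0]]]'>/dev/null;python3 f.py
python3 - <<'E'
from h import *
im=ctrl.camera('scene');cv2.imwrite('pics/s3.png',im[80:230,330:530,::-1].repeat(3,0).repeat(3,1))
E
```

```text
Ftool [ 0.   0.  -0.3] T [0.01 0.04 0.02] pos [0.5243 0.1898 0.4892] yaw 0.001 t 12.52 q6 0.13
```

View pics/s3.png

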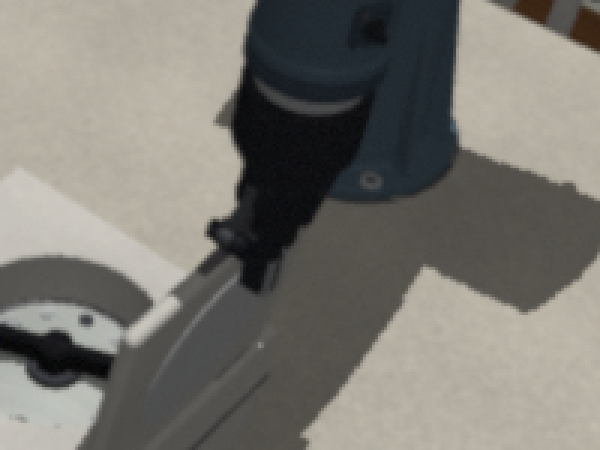

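```bash
python3 -m pendant '[[[0,-8,0,0,0,0,0],[0,-16,0,0,0,0,0],[0,-24,0,0,0,0,0],[0,-24,0,0,0,0,0]]]'>/dev/null;python3 f.py
python3 -m pendant '[[[0,-10,0,0,0,0,0],[0,-20,0,0,0,0,0],[0,-28,0,0,0,0,0]]]'>/dev/null;python3 f.py
```

```text
Ftool [-0.1 -0.4  0.9] T [ 0.06 -0.03 -0.  ] pos [0.5242 0.1645 0.4883] yaw -0.0 t 12.9 q6 0.09
Ftool [3.1 0.1 1.8] T [ 0.03  0.59 -0.03] pos [0.524  0.1371 0.4883] yaw 0.001 t 13.15 q6 0.04
```

```bash
python3 -m pendant '[[[0,-18,0,1,0,0,0],[0,-35,0,5,0,0,0],[0,-52,0,11,0,0,0],[0,-68,0,18,0,0,0]]]'>/dev/null;python3 f.py
python3 -m pendant '[[[0,-11,0,7,0,0,0],[0,-22,0,15,0,0,0],[0,-32,0,23,0,0,0],[0,-42,0,32,0,0,0]]]'>/dev/null;python3 f.py
python3 -m pendant '[[[0,-8,0,10,0,0,0],[0,-16,0,20,0,0,0],[0,-24,0,31,0,0,0],[0,-31,0,42,0,0,0]]]'>/dev/null;python3 f.py
```

```text
Ftool [ 2.4  0.7 -0.6] T [0.08 0.49 0.04] pos [0.5239 0.0686 0.4705] yaw 0.001 t 13.48 q6 -0.1
Ftool [ 0.2 -0.2 -2.2] T [ 0.04  0.1  -0.01] pos [0.5243 0.027  0.4383] yaw 0.001 t 13.82 q6 -0.18
Ftool [ 2.3  1.1 -0.7] T [-0.13  0.32  0.02] pos [ 0.5243 -0.0035  0.3954] yaw 0.001 t 14.15 q6 -0.23
```

```bash
python3 -m pendant '[[[0,-5,0,11,0,0,0],[0,-9,0,22,0,0,0],[0,-13,0,32,0,0,0],[0,-15,0,42,0,0,0],[0,-17,0,50,0,0,0]]]'>/dev/null;python3 f.py
python3 -m pendant '[[[0,-1,0,8,0,0,0],[0,-2,0,14,0,0,0],[0,-2,0,16,0,0,0],[0,-2,0,16,0,0,0]]]'>/dev/null;python3 f.py
```

```text
Ftool [ 0.5  0.2 -1.4] T [0.01 0.16 0.02] pos [ 0.5242 -0.0201  0.3454] yaw 0.001 t 14.57 q6 -0.27
Ftool [ 0.6 -0.7 -0.3] T [-0.05 -0.02 -0.05] pos [ 0.5241 -0.0218  0.3301] yaw 0.001 t 14.9 q6 -0.27
```

```bash
python3 -m pendant '[[[0,0,0,1,0,0,0],[0,0,0,1.5,0,0,0],[0,0,0,1.5,0,0,0]]]'>/dev/null;python3 f.py
python3 -m pendant '[[[0,0,0,1,0,0,0],[0,0,0,1,0,0,0]]]'>/dev/null;python3 f.py
```

```text
Ftool [0.4 0.3 0.6] T [0.07 0.02 0.01] pos [ 0.5244 -0.0218  0.3295] yaw 0.001 t 15.15 q6 -0.27
Ftool [ 1.3 -3.7 -8. ] T [ 0.56  0.14 -0.  ] pos [ 0.5244 -0.0218  0.3294] yaw 0.001 t 15.32 q6 -0.27
```

```bash
python3 -m pendant '[[[0,0,0,1,0,0,0],[0,0,0,1,0,0,0],[0,0,0,1,0,0,0]]]'>/dev/null;python3 f.py
```

```text
Ftool [  1.9  -6.  -13.5] T [ 1.19  0.27 -0.02] pos [ 0.5244 -0.0218  0.3293] yaw 0.001 t 15.57 q6 -0.27
```

```bash
python3 -m pendant '[[[0,0,0,1,0,0,0],[0,0,0,1,0,0,0]]]'>/dev/null;python3 f.py
python3 -m pendant '[[[0,0,0,-20,0,0,0],[0,0,0,-60,0,0,0],[0,0,0,-100,0,0,0],[0,0,0,-140,0,0,0],[0,0,0,-150,0,0,0]]]'>/dev/null
python3 -m pendant '[[[0,0,0,0,0,0,0],[0,0,0,0,0,0,0],[0,0,0,0,0,0,0]]]'>/dev/null;python3 f.py
python3 - <<'E'
from h import *
a=ctrl.camera('scene')[80:310,220:500,::-1]
cv2.imwrite('pics/e.png',a.repeat(2,0).repeat(2,1))
E
```

```text
Ftool [  2.7  -9.6 -21.4] T [1.76 0.36 0.04] pos [ 0.5245 -0.0217  0.3292] yaw 0.002 t 15.73 q6 -0.27
Ftool [ 0.  -0.2  0.8] T [-0.02  0.05  0.  ] pos [ 0.5239 -0.0218  0.4745] yaw 0.001 t 16.4 q6 -0.27
```

View pics/e.png

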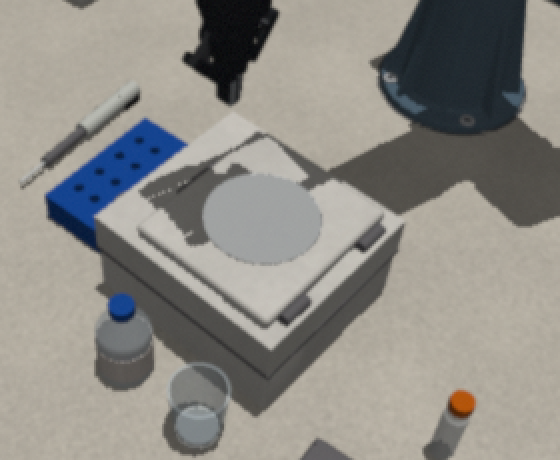

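The lid lies flat on the housing, the bystanders are where they were, and the gripper is clear. Handing in.

```bash
python3 -c "
from bench import ctrl
print(ctrl.hand_in())"
```

```text
the job is handed in; nothing more can be done
None
```

I tightened the cap to the first click, pushed the lid fully shut, moved the arm clear with nothing else on the bench disturbed, and handed the job in at about 16 s; the verdict was not shown.

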